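# Feed a topping pan through the chill station's flap

### The job

Take the small oblong lidded pan by the rib on its lid, set it lengthwise in the feed lane of the steel chill station, and slide it along the lane floor through the sprung flap until it is fully home against the stop inside, feeling for the stop and never forcing it. Let go so that the flap is shut behind the pan, and leave everything else on the counter where it is.

Things in the scene. Friction and masses are not known exactly. Their poses are not given: they have to be found in the camera images.
- pan: Oblong lidded steel pan, closed, 90 long (its x) x 60 wide (its y) x 46 high to the lid top, 0.3 to 0.5 kg. Origin at the centre of its underside, z up. On the lid's centre stands a black grip rib, 36 long (along x) x 14 thick (along y), from 46 to 72 above the underside: grip it across its 14 mm. Its four upright corners are cut off by 12 mm at 45 degrees, so the end faces are 36 wide. Either end may go first.
- station: The fixed steel chill station. Origin at counter height, on the lane's centreline, in the plane of the shut flap; x is the feed direction (inward), y left of it, z up. Floor top 6 above the counter throughout. A hinge post (9 diameter, up to 58 above the counter) stands at x = 0, y = 44. Pressing the pan on the stop, or the hand itself on the station, with over 15 N is forcing.
- lane (a point): Point on the feed lane's floor, on its centreline, at station x = -75; axes as the station's. The lane is open above, 68 wide between walls that stand 30 above the floor, from station x = -125 to 0, with a flared mouth out to x = -149.
- chamber (a point): Point on the chamber's floor, on the lane's centreline, at station x = 149; axes as the station's. The chamber follows the flap: open above, 84 wide (y from -34 to 50), walls 30 above the floor. Only beyond station x = 196 a grey hood roofs it (underside 62, top 66 above the counter), over the stop. With the pan fully home, its centre lies from 20 short of to 20 beyond this point in x.
- flap (a joint): Angle of the sprung flap (rad): 0 shut across the lane, up to 1.62 swung inward (+x) about the upright hinge post. Dark steel leaf, 6 thick, from 5 to 79 from the hinge, from 8 to 46 above the counter: fingers holding the rib pass over it. Its spring (0.05 Nm shut, 0.15 Nm wide open) pushes a few N on a passing pan and shuts it by itself once the pan's rear end is over 80 beyond it.
- stop_plate (a joint): How far the stop plate inside is pressed in (m): 0 untouched, 0.005 at its solid end (fully home). A white upright plate, 74 wide, top 51 above the counter, pushed along +x. Its setting differs from run to run and is not given: its untouched near face lies anywhere from station x = 169 to 209. It yields 5 mm under a light spring (under 0.5 N), then is solid; friction keeps the pan there.
- square_pan: Bystander: a like pan, but square, 80 x 80 x 46 high, with the same rib; too wide for the lane. Origin at the centre of its underside.
- dish: Bystander: flat black serving dish, 136 x 206 x 14. Origin at the centre of its underside.
- bowl: Bystander: white bowl, 84 across, 35 high. Origin under its centre.
There are look-alikes about, which are no part of the job. Leave any purple look-alike of the pan alone.

How it is judged:
On the way, in this order (a step that is already met when the one before it is completed fails the run):
1. the pan sits upright and lengthwise in the feed lane, on its floor, short of the shut flap (z of pan in the frame of station below 0.014 m and angle between pan's own z axis and vertical below 0.12 rad and y of pan in the frame of station between -0.008 and 0.008 m and x of pan in the frame of station between -0.13 and -0.047 m and angle between the x axis of pan and the x axis of station, either way round below 0.12 rad and value of joint flap below 0.06 rad), for 0.1 s.
2. the pan slides through the doorway low over the lane floor (under 8 mm), holding the flap open (z of pan in the frame of station below 0.014 m and angle between pan's own z axis and vertical below 0.12 rad and x of pan in the frame of station between -0.02 and 0.06 m and value of joint flap above 0.8 rad), for 0.1 s.
At the end, for the whole second after the job is handed in: The pan rests upright on the chamber floor, fully home: the stop plate is pressed in more than 4 of its 5 mm (pan centre 125 to 175 mm beyond the flap plane); the flap is shut behind it (under 0.06 rad); the pan is at rest (z of pan in the frame of station below 0.014 m and angle between pan's own z axis and vertical below 0.12 rad and value of joint stop_plate above 0.004 m and x of pan in the frame of station between 0.125 and 0.175 m and value of joint flap below 0.06 rad and linear speed of pan below 0.01 m/s); the robot touches nothing.
It fails at once if the pan is pressed against the stop plate with more than 15 N (contact force between pan and stop_plate above 15 N).
It fails at once if the robot presses on the station with more than 15 N (contact force between any of the fingers, the arm and station above 15 N).
It fails at once if another thing on the counter is moved by more than 20 mm (distance of any of square_pan, dish, bowl from where it was at the start of the episode above 0.02 m).
It also fails if it takes over 56 s, if anything falls off the work surface, if the arm or the gripper's body presses on something with over 40 N, if the wrist force passes 120 N, or if a joint passes its speed limit or range.

### The arm

A 7-joint arm with a two-finger parallel gripper is mounted at the origin on the work surface. World frame = base frame: x ahead of the robot, y to its left, z up, the work surface at z = 0. Lengths are in m, angles in rad, forces in N, time in s.
With the tool pointing down it reaches from about 0.425 to 0.925 m from the base axis. Payload 6.8 kg.
Tool frame: the origin (TCP) lies at the very end of the fingers, on their centre line; the grasp point (between the pads) lies bot.grip_point_offset behind it (bot.grip_point_offset is the distance from the TCP to the grasp point, in m); z points along the fingers, y is the line along which they close (so a half turn about z gives the same grasp; the last joint's range is limited). The gripper opens to 85 mm and grips with 20 to 120 N. Pads are 22 mm wide; open, the fingers measure 114 mm over their backs; the gripper's body (76 mm by 85 mm) begins 54 mm behind the grasp point. The pads swing forward as they close: fully open they stand 13 mm farther back than shut.
Start: joints at [-1.368, 0.477, 0.022, 1.555, -0.011, 1.109, -0.083], TCP at [0.206, 0.643, 0.231] pointing down, gripper open.
Joint ranges: [-2.96, 2.96], [-0.34, 2.1], [-1.41, 1.46], [0.24, 2.44], [-1.37, 4.51], [0.17, 1.92], [-2.96, 2.96]. Speed limits (rad/s): [2.39, 2.39, 3.14, 3.14, 3.14, 3.14, 3.14].

### API

Orientations are given as a unit quaternion [w, x, y, z].
In Python, from station import bot, imaging gives the robot as it stands. The module is installed in compiled form; this text tells all that it offers.
- The arm moves only by the tool carry_out, never from a script. Its argument "targets" is one flat list of numbers, 5 for each row, row after row: the closure in counts, from 0 (fully open) to 255 (shut), then the shift along the world's x, y, z in mm, then the turn about the world's z in degrees. A call has 1 to 20 rows; each row shifts and turns the commanded pose from where the row before left it; what a row does not reach is not made up. A row lasts 1/10 s, in which the tool goes at most 50 mm and 8.59 degrees, less where a joint would pass 70% of its speed; a pose out of reach is approached as far as the arm can. A call is refused whole if a number of a shift passes 50 or a number of a turn 8.59, either way. A call with a gripper value outside its range is refused whole. The fingers move at their own pace and stop on an object; "newtons" is the grip in N (left out, the last holds). Time passes only in rows, so rows that do not move let the fingers close. It gives the time, the measured TCP pose, the force, the opening and the grip force at its end, in the units of the state.
- bot.get_obs(): the state, without advancing time (a new reading comes with each control period).
- imaging.read_camera(name): name is "scene" or "top" or "wrist"; returns a dict with "frame" (400x640x3 uint8, red, green, blue), "fov_y" (degrees; the focal length in pixels is half the picture's height over the tangent of half this angle, whatever the lens; pixels are square), "cx", "cy" (the principal point, pixels), "k1" (the pictures are not rectified: a ray, as slopes to the right and down, at radius r is drawn at 1 + k1 r^2 times it, then the intrinsics apply), "pose" (4x4, takes a point from camera to world coordinates); the wrist camera has in their place "tool_from_camera" (4x4, takes a point from camera to tool coordinates, whose origin is the TCP and whose axes are the flange's). Camera axes: x right, y up, looking along -z (the intrinsics and any distortion apply to the point x, -y, -z); pixel columns grow to the right and rows downward; lengths in m; the calibration is good to about 2 mm. A picture is of the moment at which its call begins: read the wrist's pose just before it. There is no depth.
- bot.hand_in(): hands the job in; it is judged then, once.
The state is a dict: "t": time; "q": joint angles; "joint_vel": joint speeds; "joint_torque": joint torques, N m; "eef_pos": TCP position; "tool_rot": TCP orientation; "contact_force": force on the tool from outside, world axes, zero at the start; "torque": the same for the moment, N m; "gripper_width": opening from 0.0 (shut) to 1.0 (fully open); "grasp_force": force on a finger pad.
Only numpy, scipy, OpenCV 4.12 (cv2) and the standard library are available. Lean on these libraries where they do the work, as an engineer would, in place of code of your own. Each camera call takes 0.05 s, during which the arm holds its last target. There are 200 camera calls.

## Working session

There is one attempt and no reset: what is moved stays moved. The work goes in short steps, Python scripts to look and compute and a tool call to move; the robot and the scene stay as the last step left them, time stands still between calls to the robot, and variables do not carry over. Pictures are saved under pics/ and viewed, at most 12 in all, crops included, and the job is handed in when it is done.

Besides the shell and the picture viewer there is one more tool, called after "Call:" by a JSON object that holds its "fn" and its "kwargs", one argument or row to a line. carry_out: Moves the arm, as the interface text tells. Its arguments: {"type":"object","properties":{"targets":{"type":"array","items":{"type":"number"}},"newtons":{"type":"number"}},"required":["targets"]}

```bash
mkdir -p pics
cat > h.py <<'E'
import numpy as np, cv2
from station import bot, imaging
def shot(n,f):
    o=bot.get_obs(); r=imaging.read_camera(n); cv2.imwrite('pics/'+f,r['frame'][:,:,::-1])
    if 'pose' not in r:
        from scipy.spatial.transform import Rotation as R
        T=np.eye(4); q=o['tool_rot']; T[:3,:3]=R.from_quat([q[1],q[2],q[3],q[0]]).as_matrix(); T[:3,3]=o['eef_pos']
        r['pose']=T@r['tool_from_camera']
    np.savez('pics/'+f[:-4]+'.npz',**{k:np.array(r[k]) for k in('fov_y','cx','cy','k1','pose')})
    return r
def cal(f):
    c=np.load('pics/'+f+'.npz'); F=200/np.tan(np.radians(float(c['fov_y']))/2)
    return c,np.array([[F,0,float(c['cx'])],[0,F,float(c['cy'])],[0,0,1]]),np.array([float(c['k1']),0,0,0,0])
def world(f,pts,z):
    c,K,D=cal(f); u=cv2.undistortPoints(np.array(pts,float).reshape(-1,1,2),K,D)[:,0]
    d=np.c_[u[:,0],-u[:,1],-np.ones(len(u))]@c['pose'][:3,:3].T; o=c['pose'][:3,3]
    z=np.broadcast_to(z,len(u)); return o+d*((z-o[2])/d[:,2])[:,None]
def pix(f,P):
    c,K,D=cal(f); q=(np.array(P,float)-c['pose'][:3,3])@c['pose'][:3,:3]
    return cv2.projectPoints(q*[1,-1,-1],np.zeros(3),np.zeros(3),K,D)[0][:,0]
E
python3 - <<'E'
from h import *
for n in('scene','top','wrist'): r=shot(n,n+'0.png'); print(n,r['fov_y'],r['k1'],r['pose'].round(3).tolist())
print(bot.get_obs(),bot.grip_point_offset)
E
```

```text
scene 53.94988999646305 -0.09837441138328117 [[-0.437, -0.487, 0.756, 1.22], [0.899, -0.256, 0.355, 0.222], [0.02, 0.835, 0.55, 0.551], [0.0, 0.0, 0.0, 1.0]]
top 57.37197079019025 0.013334703237951112 [[-0.025, 0.982, -0.185, 0.406], [-1.0, -0.023, 0.016, -0.076], [0.011, 0.186, 0.983, 0.864], [0.0, 0.0, 0.0, 1.0]]
wrist 63.09101802602422 -0.06086222274154945 [[0.305, -0.904, -0.3, 0.128], [0.952, 0.289, 0.097, 0.666], [-0.001, -0.315, 0.949, 0.373], [0.0, 0.0, 0.0, 1.0]]
{'t': 0.15, 'q': array([-1.36813647,  0.47766206,  0.02235958,  1.55616908, -0.01151015,
        1.10928811, -0.08309728]), 'joint_vel': array([-0.0005857 , -0.00219304,  0.00013049, -0.00513524, -0.00087912,
        0.00118787,  0.00193747]), 'joint_torque': array([ 3.56700795e-03, -5.96917927e+01,  1.61076162e+00, -2.81492329e+01,
        1.26956287e-02,  6.54847492e-03, -2.23161948e-05]), 'eef_pos': array([0.20627979, 0.64225674, 0.23053787]), 'tool_rot': array([-6.07788621e-05,  1.54752919e-01,  9.87952957e-01, -6.96521436e-04]), 'contact_force': array([1.09359994, 0.23979017, 0.29886272]), 'torque': array([-0.02230879,  0.00472268,  0.03336163]), 'grasp_force': 0.0, 'gripper_width': 1.0001934268951167} 0.0187
```

View pics/top0.png

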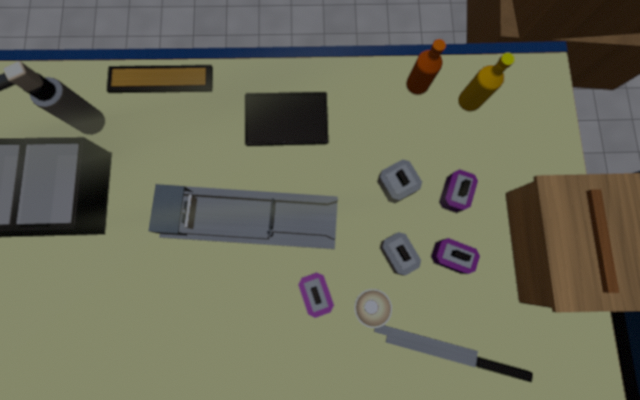

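View pics/scene0.png

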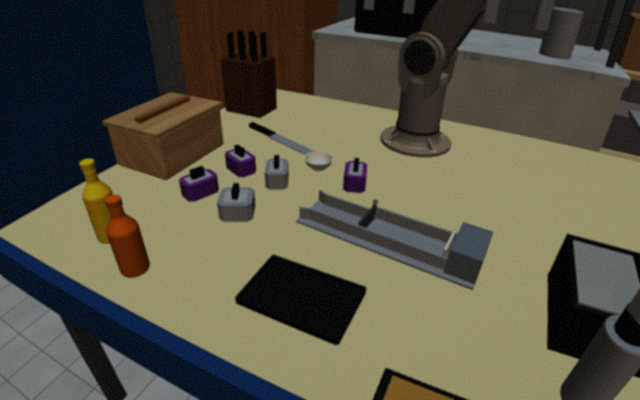

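Run:
```python
import cv2
a=cv2.imread('pics/top0.png')
b=cv2.resize(a[150:280,375:435],None,fx=6,fy=6,interpolation=cv2.INTER_CUBIC)[:600]
cv2.imwrite('pics/c2.png',cv2.resize(a[155:280,370:440],None,fx=4.8,fy=4.8,interpolation=cv2.INTER_CUBIC))
cv2.imwrite('pics/c1.png',cv2.resize(a[170:260,145:345],None,fx=4,fy=4,interpolation=cv2.INTER_CUBIC))
```

```text
(no output)
```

View pics/c2.png

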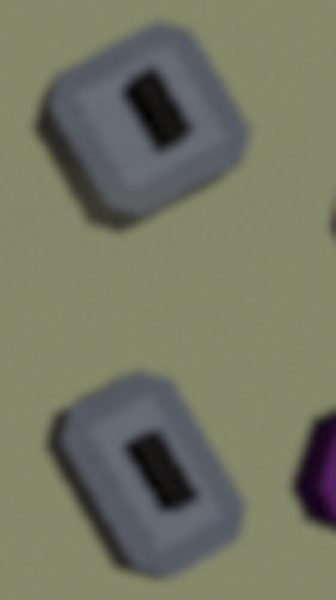

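View pics/c1.png

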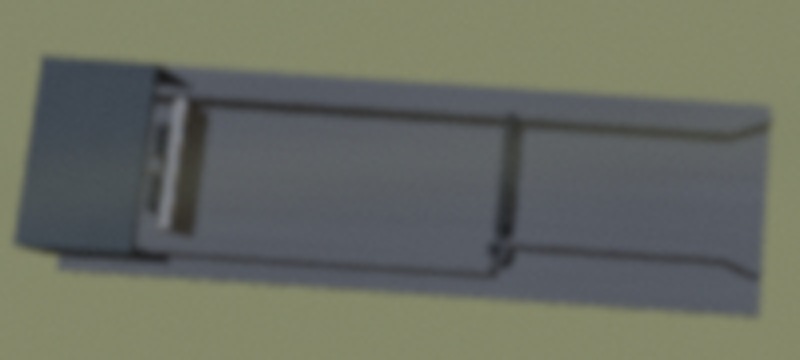

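Run:
```python
from h import *
np.set_printoptions(suppress=True,precision=4)
A=lambda p:np.array(p)/4+[145,170]-.375
B=lambda p:np.array(p)/4.8+[370,155]-.4
r=world('top0',B([(127,443),(157,432),(197,494),(167,508)]),.072); print('rib',r,r.mean(0)); d=r[2]+r[3]-r[0]-r[1]; print(np.linalg.norm(d)/2,np.degrees(np.arctan2(d[1],d[0])))
L=[(515,122),(735,137),(510,247),(720,262),(205,103),(490,272),(170,257)]
for z in(.006,.036): 
  w=world('top0',A(L),z); print(z,w)
  u=w[4]-w[1];u/=np.linalg.norm(u); print('dir',np.degrees(np.arctan2(u[1],u[0])), np.degrees(np.arctan2(*(w[2]-w[3])[1::-1])),'width',np.cross(u[:2],(w[2]-w[1])[:2]),np.cross(u[:2],(w[5]-w[1])[:2]))
print('flap',world('top0',A([(512,117),(506,240),(500,252)]),[.046,.046,.058]))
print('hood front',world('top0',A([(158,67),(135,252)]),.066))
print('plate front',world('top0',A([(178,95),(158,225)]),.051))
print('floor end',world('top0',A([(768,108),(758,315)]),[.006,.006]))
print('sqrib',world('top0',B([(156,109)]),.072))
```

```text
rib [[ 0.4507 -0.2542  0.072 ]
 [ 0.4553 -0.2681  0.072 ]
 [ 0.4274 -0.2841  0.072 ]
 [ 0.4215 -0.2702  0.072 ]] [ 0.4387 -0.2692  0.072 ]
0.032760941553243064 -150.79564172366915
0.006 [[ 0.5725  0.0169  0.006 ]
 [ 0.5603 -0.1141  0.006 ]
 [ 0.4978  0.0201  0.006 ]
 [ 0.486  -0.103   0.006 ]
 [ 0.5883  0.2012  0.006 ]
 [ 0.4834  0.0318  0.006 ]
 [ 0.4968  0.2181  0.006 ]]
dir 84.93310411854507 84.5158672442268 width 0.07411162745323192 0.0894591152370375
0.036 [[ 0.5666  0.0137  0.036 ]
 [ 0.5549 -0.1127  0.036 ]
 [ 0.4946  0.0167  0.036 ]
 [ 0.4832 -0.102   0.036 ]
 [ 0.5819  0.1915  0.036 ]
 [ 0.4807  0.028   0.036 ]
 [ 0.4937  0.2078  0.036 ]]
dir 84.93310411854509 84.5158672442268 width 0.07151997773930995 0.08633077089514478
flap [[0.5676 0.0143 0.046 ]
 [0.4975 0.0178 0.046 ]
 [0.4896 0.0197 0.058 ]]
hood front [[0.5965 0.2085 0.066 ]
 [0.4937 0.2165 0.066 ]]
plate front [[0.5836 0.202  0.051 ]
 [0.51   0.21   0.051 ]]
floor end [[ 0.5775 -0.1344  0.006 ]
 [ 0.4546 -0.1242  0.006 ]]
sqrib [[ 0.6049 -0.2779  0.072 ]]<stdin>:9: DeprecationWarning: Arrays of 2-dimensional vectors are deprecated. Use arrays of 3-dimensional vectors instead. (deprecated in NumPy 2.0)
```

The wanted pan is the grey oblong at top-view (401,254). It could be confused with the grey square one at (400,181) and the purple look-alikes at (460,190), (457,256) and (316,295). The crop shows it clearly longer than wide, with the rib along its length. The station's flap is at (272,216), hinge at (270,233), and the mouth is to the right.

Call:
{"fn": "carry_out", "kwargs": {
  "targets": [0,30,-34,0,-8.5,0,30,-34,0,-8.5,0,30,-34,0,-8.5,0,30,-34,0,-8.5,0,30,-34,0,-8.5,0,30,-34,0,-8.5,0,30,-34,0,-8.5,0,30,-34,0,-8.5,0,30,-34,0,-8.5,0,30,-34,0,-8.5],
  "newtons": 50
}}

```text
t: 1.15
eef_pos: [0.5072, 0.3012, 0.2313]
tool_rot: [-0.0, 0.783, 0.622, -0.0]
contact_force: [0.2, -0.2, 0.3]
gripper_width: 0.999
grasp_force: 0.0
```

Call:
{"fn": "carry_out", "kwargs": {
  "targets": [0,-5,-44,0,-3.7,0,-5,-44,0,-3.7,0,-5,-44,0,-3.7,0,-5,-44,0,-3.7,0,-5,-44,0,-3.7,0,-5,-44,0,-3.7,0,-5,-44,0,-3.7,0,-5,-44,0,-3.7,0,-5,-44,0,-3.7,0,-5,-44,0,-3.7,0,-5,-44,0,-3.7,0,-5,-44,0,-3.7,0,-5,-44,0,-3.7,0,0,0,0,0,0,0,0,0,0]
}}

```text
t: 2.65
eef_pos: [0.4407, -0.2702, 0.2311]
tool_rot: [-0.0, 0.968, 0.25, -0.0]
contact_force: [-0.4, 0.2, 0.4]
gripper_width: 0.999
grasp_force: 0.0
```

Run:
```python
from h import *
shot('wrist','w1.png'); o=bot.get_obs(); print(o['t'],o['eef_pos'],o['tool_rot'],o['q'])
print(pix('w1',[[.4387,-.2692,.072]]))
```

```text
2.7 [ 0.44129956 -0.2687251   0.23096002] [-4.19126407e-04  9.67912540e-01  2.51286829e-01 -2.62745189e-04] [-0.29676709  0.2883233   0.88101283  1.97145957 -0.26381493  1.00069666
 -0.35431992]
[[317.89952475 181.05766637]]
```

View pics/w1.png

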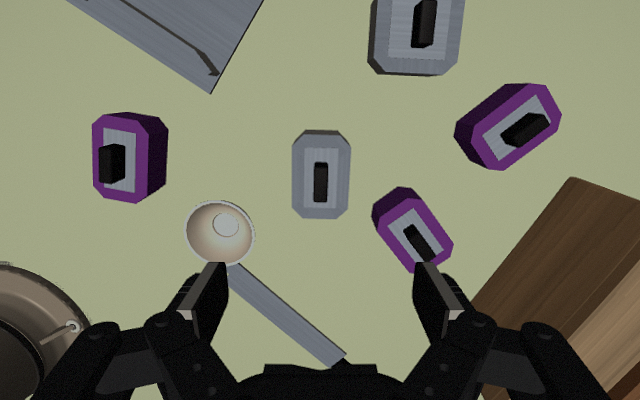

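The rib top is at about (321,180) against a predicted (318,181), and the pan stands upright in the picture. Refining the rib from this view, plus the lane mouth and heading.

Run:
```python
from h import *
a=cv2.imread('pics/w1.png'); g=a[120:230,280:365].max(2)
m=(g<38).astype(np.uint8); n,l,s,c=cv2.connectedComponentsWithStats(m); print(s,c+[280,120])
for y in range(38,88,4): print(y+120, ''.join('%4d'%v for v in g[y,28:54]))
o=world('w1',[(292.5,145),(292.5,200),(351,145),(351,200)],.046); print(o)
d=o[1]+o[3]-o[0]-o[2]; print(np.degrees(np.arctan2(d[1],d[0])))
```

```text
[[   0    0   85  110 8832]
 [  34   43   14   39  518]] [[322.09963768 174.07042572]
 [320.3011583  181.82432432]]
158  138 142 143 140 139 139 144 147 143 140 142 144 145 148 144 141 142 141 144 142 144 142 138 141 141 142
162  138 141 142 144 140 143 121  69  38  42  41  39  45  58  69  68  63  62  79 130 150 142 142 141 141 141
166  139 140 144 142 144 120  58   0   4  14   3  10   3   7   6   9   6   7   4   3 116 146 140 142 142 140
170  138 140 142 144 146 103  20  23  30  28  29  31  34  32  32  29  30  31  29  14 115 146 140 142 141 141
174  142 142 143 141 145 101  22  27  28  30  34  28  30  28  31  32  32  32  24  10 113 145 141 143 141 142
178  139 142 142 142 147 103  26  29  27  29  32  27  31  29  29  28  27  29  24  29 117 145 140 141 141 141
182  140 141 144 141 146  96  19  25  31  27  29  28  29  30  29  25  31  24  21  46 122 146 143 142 139 143
186  140 143 142 142 145 101  13  26  32  25  30  22  32  23  29  24  24  26  16  53 121 145 140 139 141 144
190  139 143 142 141 145 100  14  24  26  28  26  27  23  28  26  28  23  21   9  86 132 142 138 140 140 143
194  141 143 141 142 125  73  14  29  23  26  22  27  32  26  24  18  17  26  12  84 128 141 141 136 141 144
198  139 140 143 142 127  72  14  30  28  25  24  26  27  19  24  24  19  18   5 115 147 142 140 137 142 145
202  142 139 142 141 143 135 127 125 107  88  95  95  93  96  95  89  93  90 116 140 144 138 139 139 143 147
206  141 144 143 141 140 142 146 141 140 143 147 146 145 145 142 141 142 144 145 144 141 140 138 138 145 147
[[ 0.45292044 -0.23199939  0.046     ]
 [ 0.40121791 -0.25891601  0.046     ]
 [ 0.48141716 -0.28340944  0.046     ]
 [ 0.43127603 -0.31313104  0.046     ]]
-150.92029088880673
```

Call:
{"fn": "carry_out", "kwargs": {
  "targets": [100,-3,-4,-40,0,100,0,0,-40,0,100,0,0,-40,0,100,0,0,-30,0,100,0,0,-20,0,100,0,0,-11,0,100,0,0,0,0,255,0,0,0,0,255,0,0,0,0,255,0,0,0,0,255,0,0,0,0,255,0,0,0,0,255,0,0,0,0,255,0,0,0,0],
  "newtons": 60
}}

```text
t: 4.1
eef_pos: [0.4389, -0.2731, 0.0512]
tool_rot: [-0.0, 0.968, 0.251, 0.001]
contact_force: [-0.6, 3.1, 7.0]
gripper_width: 0.151
grasp_force: 62.4
```

Call:
{"fn": "carry_out", "kwargs": {
  "targets": [255,0,0,20,0,255,0,0,35,0,255,0,0,35,0,255,12,29,0,8,255,12,29,0,8,255,12,29,0,8,255,12,29,0,8,255,12,29,0,8,255,12,29,0,8,255,12,29,0,8,255,0,0,0,0,255,0,0,0,0,255,0,0,0,0]
}}

```text
t: 5.4
eef_pos: [0.5216, -0.0714, 0.1401]
tool_rot: [-0.0, 0.737, 0.675, -0.0]
contact_force: [-0.2, 0.4, -4.1]
gripper_width: 0.148
grasp_force: 60.8
```

Run:
```python
from h import *
shot('wrist','w2.png'); o=bot.get_obs(); print(o['t'],o['eef_pos'],o['tool_rot'],o['gripper_width'])
shot('top','t2.png');a=cv2.imread('pics/t2.png')
b=cv2.resize(a[160:280,200:370],None,fx=4,fy=4,interpolation=cv2.INTER_CUBIC)
cv2.imwrite('pics/t2c.png',b)
```

```text
5.45 [ 0.52169415 -0.07155727  0.14018771] [-1.64467035e-06  7.37618521e-01  6.75217562e-01 -4.01252926e-04] 0.14927571723557612
```

View pics/w2.png

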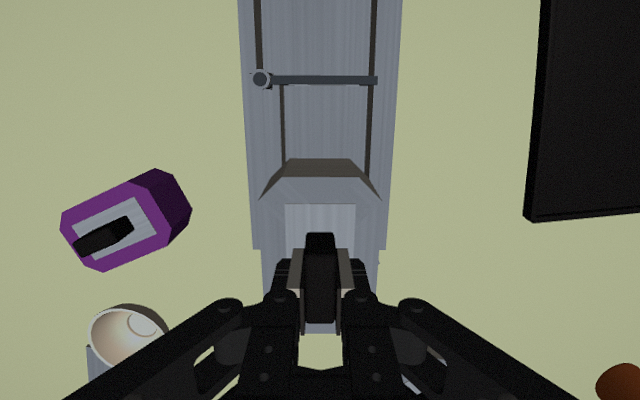

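Run:
```python
import cv2
a=cv2.imread('pics/w2.png')
cv2.imwrite('pics/w2c.png',cv2.resize(a[60:260,225:415],None,fx=3,fy=3,interpolation=cv2.INTER_CUBIC))
g=a.max(2)
for y in (110,130,150): print(y,'L',g[y,274:294].tolist(),'R',g[y,360:382].tolist())
```

```text
110 L [125, 127, 129, 125, 132, 120, 76, 47, 49, 58, 94, 134, 130, 132, 131, 131, 132, 131, 129, 128] R [132, 130, 128, 128, 130, 131, 115, 52, 42, 45, 43, 42, 83, 129, 130, 130, 131, 130, 129, 131, 131, 129]
130 L [127, 126, 128, 128, 127, 131, 108, 43, 49, 51, 65, 108, 127, 126, 129, 131, 129, 128, 129, 127] R [129, 128, 125, 126, 131, 117, 63, 42, 47, 42, 43, 85, 126, 131, 130, 130, 132, 130, 130, 130, 129, 126]
150 L [126, 128, 126, 128, 126, 129, 121, 86, 48, 48, 48, 96, 130, 125, 127, 130, 131, 129, 130, 129] R [126, 128, 129, 130, 125, 77, 42, 41, 43, 43, 95, 124, 129, 129, 130, 131, 129, 130, 130, 129, 122, 125]
```

View pics/w2c.png

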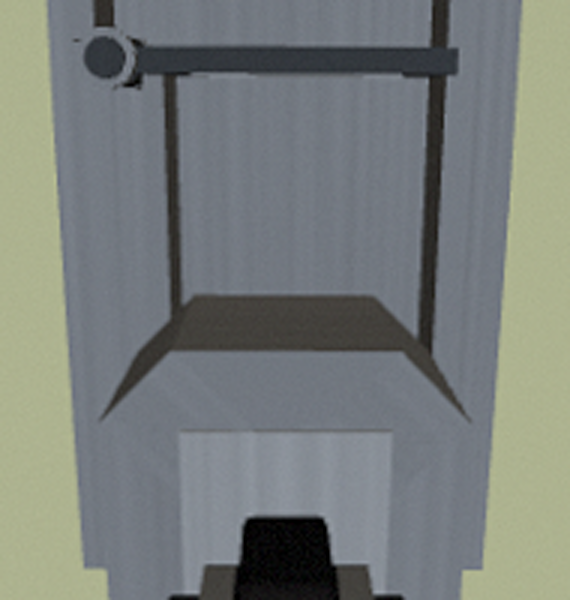

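Run:
```python
from h import *
np.set_printoptions(suppress=True,precision=4)
f='w2'
T=world(f,[(279.8,110),(281,150),(372.2,110),(370.2,150)],.036)
B=world(f,[(284.3,110),(285.2,150),(366.6,110),(364.9,150)],.006)
ang=lambda d:np.degrees(np.arctan2(d[1],d[0]))
for W in(T,B): print(W.tolist(),'ang',ang(W[0]-W[1]),ang(W[2]-W[3]))
A=[(225+x/3-.33,60+y/3-.33) for x,y in [(193,296),(373,296),(172,350),(402,350),(106,56),(145,60),(455,60)]]
zb=.140-.0512
Z=[zb,zb,zb+.046,zb+.046,.058,.046,.046]
P=world(f,A,Z); print(P)
th=np.radians(85.0); 
for th in np.radians([84.5,85,85.3]):
  ex=np.array([np.cos(th),np.sin(th)]); ey=np.array([-ex[1],ex[0]])
  print(np.degrees(th),'walls lat',T[:,:2]@ey,B[:,:2]@ey,'pan lat',P[:4,:2]@ey,'long',P[:,:2]@ex,'hinge lat',P[4:,:2]@ey,'tcp',bot.get_obs()['eef_pos'][:2]@np.c_[ex,ey])
d=P[1]-P[0]; print('pan end ang',ang(d)+90, ang(P[3]-P[2])+90, np.linalg.norm(d),np.linalg.norm(P[3]-P[2]), 'flap',ang(P[6]-P[5])+90)
q=bot.get_obs()['tool_rot'];print('tool x',np.degrees(2*np.arctan2(q[2],q[1])))
```

```text
[[0.4974581532915866, -0.001125868155922631, 0.036000000000000004], [0.4947399390066112, -0.030554166624068055, 0.036000000000000004], [0.565015321595684, -0.006991031394483531, 0.036000000000000004], [0.5622895348869197, -0.036429107115554374, 0.036000000000000004]] ang 84.72271414877162 84.70984361692071
[[0.49741125585008694, -0.002664567946759157, 0.006000000000000005], [0.49423956576836714, -0.03565896440350672, 0.006000000000000005], [0.5648953869477555, -0.008527264497510557, 0.006000000000000005], [0.5619299734886898, -0.04154834974469372, 0.006000000000000005]] ang 84.50913460163085 84.86839617124949
[[ 0.5061 -0.0276  0.0888]
 [ 0.542  -0.0307  0.0888]
 [ 0.5071 -0.0271  0.1348]
 [ 0.5427 -0.0302  0.1348]
 [ 0.4898  0.021   0.058 ]
 [ 0.4965  0.0199  0.046 ]
 [ 0.5672  0.0137  0.046 ]]
84.5 walls lat [-0.4953 -0.4954 -0.5631 -0.5632] [-0.4954 -0.4954 -0.5631 -0.5633] pan lat [-0.5064 -0.5425 -0.5074 -0.5431] long [0.0211 0.0214 0.0216 0.022  0.0678 0.0674 0.0681] hinge lat [-0.4855 -0.4923 -0.5633] tcp [-0.0212 -0.5262]
85.0 walls lat [-0.4957 -0.4955 -0.5635 -0.5633] [-0.4958 -0.4955 -0.5635 -0.5634] pan lat [-0.5066 -0.5427 -0.5075 -0.5433] long [0.0166 0.0167 0.0172 0.0172 0.0636 0.0631 0.0631] hinge lat [-0.4861 -0.4929 -0.5639] tcp [-0.0258 -0.526 ]
85.3 walls lat [-0.4959 -0.4956 -0.5637 -0.5634] [-0.496  -0.4955 -0.5637 -0.5634] pan lat [-0.5066 -0.5427 -0.5076 -0.5434] long [0.014  0.0138 0.0145 0.0144 0.061  0.0605 0.0602] hinge lat [-0.4864 -0.4932 -0.5642] tcp [-0.0286 -0.5259]
pan end ang 85.00967190743191 85.01672200364172 0.03608848690886809 0.03577189060668342 flap 85.03372254858417
tool x 84.94231132039835
```

Call:
{"fn": "carry_out", "kwargs": {
  "targets": [255,4.5,-0.5,0,0,255,0,0,-25,0,255,0,0,-25,0,255,0,0,-15,0,255,0,0,-10,0,255,0,0,-4,0,255,0,0,-2,0,255,0,0,-1,0,255,0,0,0,0,255,0,0,0,0]
}}

```text
t: 6.5
eef_pos: [0.5274, -0.0708, 0.0589]
tool_rot: [0.0, 0.737, 0.676, 0.0]
contact_force: [0.2, 0.5, -4.7]
gripper_width: 0.145
grasp_force: 60.7
```

Call:
{"fn": "carry_out", "kwargs": {
  "targets": [255,-1,0,-1,0,255,0,0,-0.5,0,255,0,0,0,0,255,0,0,0,0]
}}

```text
t: 6.9
eef_pos: [0.5259, -0.0709, 0.0572]
tool_rot: [-0.0, 0.737, 0.676, 0.0]
contact_force: [-2.5, -0.5, 3.8]
gripper_width: 0.144
grasp_force: 61.8
```

Call:
{"fn": "carry_out", "kwargs": {
  "targets": [255,0,0,1,0,255,1,10,0,0,255,1,15,0,0,255,1.5,15,0,0,255,1.5,15,0,0,255,1.3,15,0,0,255,1.3,15,0,0,255,1.3,15,0,0,255,1.3,15,0,0,255,1.3,15,0,0,255,1.3,15,0,0,255,0,0,0,0]
}}

```text
t: 8.1
eef_pos: [0.539, 0.0783, 0.0577]
tool_rot: [-0.001, 0.735, 0.678, 0.001]
contact_force: [2.1, 1.4, -3.9]
gripper_width: 0.15
grasp_force: 60.7
```

Run:
```python
from h import *
shot('wrist','w3.png'); o=bot.get_obs(); print(o['t'],o['eef_pos'],o['contact_force'],o['gripper_width'])
a=cv2.imread('pics/w3.png'); cv2.imwrite('pics/w3.png',a)
```

```text
8.15 [0.53894847 0.07664348 0.05776557] [ 2.68207123  0.21113938 -4.79381003] 0.14627015072345126
```

View pics/w3.png

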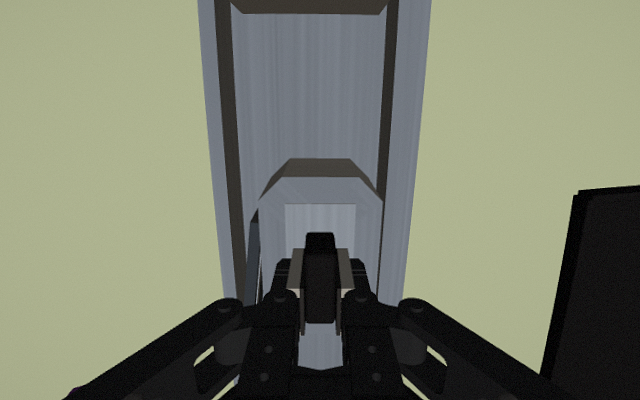

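Run:
```python
from h import *
e=np.array([np.cos(np.radians(84.95)),np.sin(np.radians(84.95))])
P=world('w3',[(245,13),(382,13)],.008);Q=world('w3',[(289,158.5),(350,158.5)],.007)
print(P,P[:,:2]@e-.0636,Q[:,:2]@e-.0636,(Q[:,:2]@e).mean()-(P[:,:2]@e).mean())
```

```text
[[0.50828558 0.20271875 0.008     ]
 [0.58104518 0.19672866 0.008     ]] [0.18307371 0.18351154] [0.10413535 0.10440988] -0.07902000866297393
```

Call:
{"fn": "carry_out", "kwargs": {
  "targets": [255,1,15,0,0,255,1.3,15,0,0,255,1.3,15,0,0,255,1.3,15,0,0,255,0.7,8,0,0,255,0.3,3,0,0,255,0,0,0,0,255,0,0,0,0]
}}

```text
t: 8.95
eef_pos: [0.5442, 0.1444, 0.0577]
tool_rot: [-0.0, 0.737, 0.676, -0.0]
contact_force: [-0.0, -0.1, -4.6]
gripper_width: 0.145
grasp_force: 60.7
```

Call:
{"fn": "carry_out", "kwargs": {
  "targets": [255,0.2,2,0,0,255,0.2,2,0,0,255,0.2,2,0,0,255,0.2,2,0,0,255,0.2,2,0,0,255,0,0,0,0,255,0,0,0,0]
}}

```text
t: 9.65
eef_pos: [0.5456, 0.1552, 0.0578]
tool_rot: [0.0, 0.737, 0.676, -0.0]
contact_force: [-0.2, -0.3, -4.6]
gripper_width: 0.147
grasp_force: 60.7
```

Call:
{"fn": "carry_out", "kwargs": {
  "targets": [255,0.2,1.5,0,0,255,0,0,0,0,255,0,0,0,0]
}}

```text
t: 9.95
eef_pos: [0.5458, 0.1567, 0.0578]
tool_rot: [0.0, 0.737, 0.676, 0.0]
contact_force: [-0.5, -0.2, -3.0]
gripper_width: 0.149
grasp_force: 60.7
```

Call:
{"fn": "carry_out", "kwargs": {
  "targets": [255,0,1,0,0,255,0,0,0,0,255,0,0,0,0]
}}

```text
t: 10.25
eef_pos: [0.5458, 0.1577, 0.0578]
tool_rot: [0.0, 0.737, 0.676, 0.0]
contact_force: [-0.0, -0.1, -3.9]
gripper_width: 0.15
grasp_force: 60.7
```

Call:
{"fn": "carry_out", "kwargs": {
  "targets": [255,0.1,1,0,0,255,0,0,0,0,255,0,0,0,0]
}}

```text
t: 10.55
eef_pos: [0.5459, 0.1587, 0.0578]
tool_rot: [0.0, 0.737, 0.676, 0.0]
contact_force: [-0.0, 0.2, -3.8]
gripper_width: 0.149
grasp_force: 60.7
```

Call:
{"fn": "carry_out", "kwargs": {
  "targets": [255,0.1,1,0,0,255,0,0,0,0,255,0,0,0,0]
}}

```text
t: 10.85
eef_pos: [0.546, 0.1597, 0.0578]
tool_rot: [0.0, 0.737, 0.676, 0.0]
contact_force: [-1.2, -0.0, -3.6]
gripper_width: 0.147
grasp_force: 60.7
```

Call:
{"fn": "carry_out", "kwargs": {
  "targets": [255,0.1,0.8,0,0,255,0,0,0,0,255,0,0,0,0]
}}

```text
t: 11.15
eef_pos: [0.5461, 0.1605, 0.0578]
tool_rot: [-0.0, 0.737, 0.676, 0.0]
contact_force: [0.1, -1.5, -3.5]
gripper_width: 0.147
grasp_force: 60.7
```

Call:
{"fn": "carry_out", "kwargs": {
  "targets": [255,0.1,0.7,0,0,255,0,0,0,0,255,0,0,0,0]
}}

```text
t: 11.45
eef_pos: [0.5462, 0.1612, 0.0578]
tool_rot: [-0.0, 0.737, 0.676, -0.0]
contact_force: [-0.4, -0.1, -4.2]
gripper_width: 0.152
grasp_force: 60.7
```

Call:
{"fn": "carry_out", "kwargs": {
  "targets": [255,0.1,0.8,0,0,255,0,0,0,0,255,0,0,0,0]
}}

```text
t: 11.75
eef_pos: [0.5463, 0.1617, 0.0578]
tool_rot: [0.0, 0.737, 0.676, -0.0]
contact_force: [-0.5, -0.6, -3.4]
gripper_width: 0.15
grasp_force: 60.8
```

Call:
{"fn": "carry_out", "kwargs": {
  "targets": [255,0.1,0.7,0,0,255,0,0,0,0,255,0,0,0,0]
}}

```text
t: 12.05
eef_pos: [0.5463, 0.1622, 0.0578]
tool_rot: [0.0, 0.737, 0.676, -0.0]
contact_force: [-0.8, -3.5, -3.0]
gripper_width: 0.149
grasp_force: 61.0
```

Run:
```python
from h import *
shot('wrist','w4.png'); o=bot.get_obs(); print(o['t'],o['eef_pos'],o['contact_force'])
a=cv2.imread('pics/w4.png'); cv2.imwrite('pics/w4c.png',cv2.resize(a[80:280,220:420],None,fx=3,fy=3,interpolation=cv2.INTER_CUBIC))
```

```text
12.1 [0.54630706 0.16223564 0.05777611] [-0.7104142  -2.89795918 -2.57192116]
```

View pics/w4c.png

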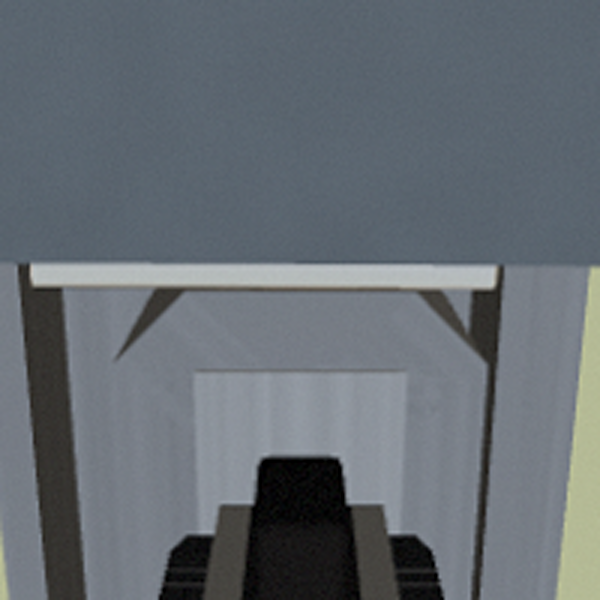

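The pan's nose is flush against the white plate and the force is rising, so it has reached the solid stop. I'll add a slight push to confirm, then seat it on the floor.

Call:
{"fn": "carry_out", "kwargs": {
  "targets": [255,0,0.6,0,0,255,0,0,0,0,255,0,0,0,0]
}}

```text
t: 12.4
eef_pos: [0.5464, 0.1627, 0.0578]
tool_rot: [0.0, 0.737, 0.676, -0.0]
contact_force: [-0.6, -4.5, -0.8]
gripper_width: 0.148
grasp_force: 61.1
```

Call:
{"fn": "carry_out", "kwargs": {
  "targets": [255,0,0,-0.5,0,255,0,0,-0.4,0,255,0,0,0,0,255,0,0,0,0]
}}

```text
t: 12.8
eef_pos: [0.5465, 0.1627, 0.0573]
tool_rot: [0.0, 0.737, 0.676, -0.0]
contact_force: [-2.0, -5.7, 2.8]
gripper_width: 0.146
grasp_force: 61.8
```

Call:
{"fn": "carry_out", "kwargs": {
  "targets": [190,0,0,0,0,150,0,0,0,0,120,0,0,0,0,120,0,0,0,0,120,0,0,0,0,120,0,0,5,0,120,0,0,15,0,120,0,0,30,0,120,0,0,40,0,120,0,-10,30,0,120,0,-20,0,0,120,0,-30,0,0,120,0,0,0,0,120,0,0,0,0],
  "newtons": 20
}}

```text
t: 14.2
eef_pos: [0.5467, 0.1027, 0.178]
tool_rot: [0.0, 0.737, 0.675, 0.001]
contact_force: [0.9, 0.9, 0.5]
gripper_width: 0.531
grasp_force: 0.0
```

Run:
```python
from h import *
shot('wrist','w5.png'); o=bot.get_obs(); print(o['t'],o['eef_pos'],o['contact_force'],o['gripper_width'])
a=cv2.imread('pics/w5.png'); cv2.imwrite('pics/w5c.png',cv2.resize(a[0:300,200:440],None,fx=2,fy=2,interpolation=cv2.INTER_CUBIC))
```

```text
14.25 [0.54661145 0.10369463 0.17768389] [-0.11992637 -0.0346272   0.01529463] 0.5272276074571617
```

View pics/w5c.png

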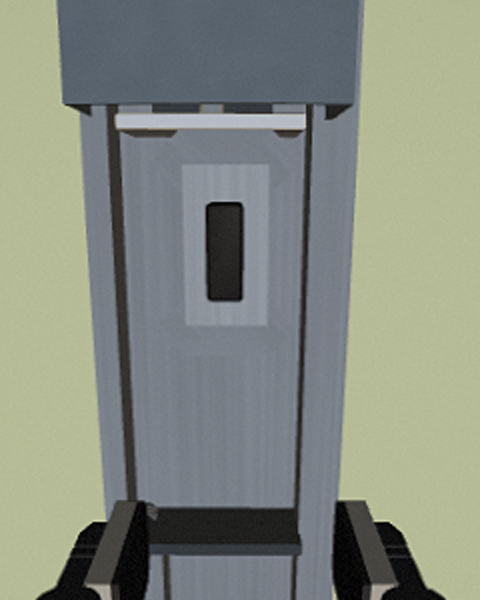

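Run:
```python
from h import *
e=np.array([np.cos(np.radians(84.95)),np.sin(np.radians(84.95))])
for f,c,y0,y1 in(('w4',320,160,182),('w5',308,46,72)):
  a=cv2.imread(f'pics/{f}.png')[:,c-12:c+12].mean((1,2)); print(f,y0,a[y0:y1].round().astype(int).tolist())
for f,c in(('w4',[(320,166.5),(320,167.5),(320,175.5),(320,176.5)]),('w5',[(308,51),(308,52),(308,64),(308,65)])):
  P=world(f,c,[.066,.066,.051,.051]); print(f,P[:,:2]@e-.0636)
```

```text
w4 160 [100, 99, 99, 99, 98, 99, 97, 100, 168, 188, 186, 185, 185, 185, 183, 146, 83, 109, 126, 125, 124, 125]
w5 46 [99, 100, 99, 100, 101, 66, 81, 90, 90, 87, 101, 188, 189, 188, 188, 188, 189, 185, 132, 123, 124, 125, 125, 125, 125, 125]
w4 [0.19657489 0.19614646 0.18891593 0.18843138]
w5 [0.19602703 0.19534868 0.18833075 0.18760007]
```

The flap is shut and the pan is at the plate, but the pressed-in depth is only known to about 0.6 mm. I'll check it with a light push on the pan's rear end using shut fingers.

Call:
{"fn": "carry_out", "kwargs": {
  "targets": [255,-4,-10,0,0,255,-3,-10,0,0,255,0,0,0,0,255,0,0,0,0,255,0,0,-40,0,255,0,0,-40,0,255,0,0,-30,0,255,0,0,-20,0,255,0,0,-12,0,255,0,0,0,0,255,0,0,0,0]
}}

```text
t: 15.35
eef_pos: [0.54, 0.0834, 0.0355]
tool_rot: [0.0, 0.737, 0.676, 0.0]
contact_force: [-0.2, 0.7, 0.2]
gripper_width: -0.0
grasp_force: 0.0
```

Call:
{"fn": "carry_out", "kwargs": {
  "targets": [255,0.4,4,0,0,255,0.4,4,0,0,255,0.2,2,0,0,255,0.2,2,0,0,255,0,0,0,0,255,0,0,0,0]
}}

```text
t: 15.95
eef_pos: [0.5406, 0.0953, 0.035]
tool_rot: [0.0, 0.737, 0.676, 0.0]
contact_force: [-0.0, 0.2, -0.2]
gripper_width: 0.001
grasp_force: 0.0
```

Call:
{"fn": "carry_out", "kwargs": {
  "targets": [255,0.1,1,0,0,255,0.1,1,0,0,255,0,0,0,0,255,0,0,0,0]
}}

```text
t: 16.35
eef_pos: [0.5408, 0.0973, 0.0349]
tool_rot: [0.0, 0.737, 0.676, 0.0]
contact_force: [0.5, -0.1, -0.2]
gripper_width: -0.001
grasp_force: 0.0
```

Call:
{"fn": "carry_out", "kwargs": {
  "targets": [255,0.1,1,0,0,255,0.1,1,0,0,255,0.1,1,0,0,255,0,0,0,0,255,0,0,0,0]
}}

```text
t: 16.85
eef_pos: [0.5411, 0.1003, 0.0349]
tool_rot: [0.0, 0.737, 0.676, 0.0]
contact_force: [0.5, -0.7, -0.1]
gripper_width: -0.001
grasp_force: 0.0
```

Call:
{"fn": "carry_out", "kwargs": {
  "targets": [255,0.1,1,0,0,255,0.1,1,0,0,255,0,0,0,0,255,0,0,0,0]
}}

```text
t: 17.25
eef_pos: [0.5413, 0.1023, 0.0349]
tool_rot: [-0.0, 0.737, 0.676, 0.0]
contact_force: [-0.4, -1.1, 0.3]
gripper_width: -0.002
grasp_force: 0.0
```

Call:
{"fn": "carry_out", "kwargs": {
  "targets": [255,0.1,1,0,0,255,0,0,0,0,255,0,0,0,0]
}}

```text
t: 17.55
eef_pos: [0.5414, 0.1033, 0.0349]
tool_rot: [0.0, 0.737, 0.676, 0.0]
contact_force: [-0.4, -0.2, 1.2]
gripper_width: -0.002
grasp_force: 0.0
```

Call:
{"fn": "carry_out", "kwargs": {
  "targets": [255,0.1,1,0,0,255,0,0,0,0,255,0,0,0,0]
}}

```text
t: 17.85
eef_pos: [0.5415, 0.1042, 0.0349]
tool_rot: [0.0, 0.737, 0.676, -0.0]
contact_force: [-0.1, -0.3, 0.4]
gripper_width: 0.0
grasp_force: 0.2
```

Call:
{"fn": "carry_out", "kwargs": {
  "targets": [255,0.1,0.8,0,0,255,0,0,0,0,255,0,0,0,0]
}}

```text
t: 18.15
eef_pos: [0.5415, 0.1043, 0.0349]
tool_rot: [0.0, 0.737, 0.676, -0.0]
contact_force: [-0.5, -3.4, 0.7]
gripper_width: -0.004
grasp_force: 2.0
```

Call:
{"fn": "carry_out", "kwargs": {
  "targets": [255,0.1,0.7,0,0,255,0,0,0,0,255,0,0,0,0]
}}

```text
t: 18.45
eef_pos: [0.5415, 0.1045, 0.0349]
tool_rot: [0.0, 0.737, 0.676, -0.001]
contact_force: [-0.5, -6.9, 1.5]
gripper_width: -0.001
grasp_force: 2.7
```

Solid: the tool moved only 0.3 mm as the force rose to 7 N, so the pan is home. Backing off and lifting clear.

Call:
{"fn": "carry_out", "kwargs": {
  "targets": [255,0,-1,0,0,255,0,-3,0,0,255,-1,-10,0,0,255,0,0,30,0,255,0,0,45,0,255,0,0,45,0,255,0,0,40,0,255,0,0,0,0,255,0,0,0,0,255,0,0,0,0]
}}

```text
t: 19.45
eef_pos: [0.5399, 0.0917, 0.1938]
tool_rot: [-0.001, 0.737, 0.676, -0.001]
contact_force: [0.2, -0.1, -0.2]
gripper_width: 0.003
grasp_force: 0.0
```

Run:
```python
from h import *
shot('wrist','w6.png'); o=bot.get_obs(); print(o['t'],o['eef_pos'],o['contact_force'])
a=cv2.imread('pics/w6.png'); cv2.imwrite('pics/w6c.png',cv2.resize(a[0:300,180:460],None,fx=2,fy=2,interpolation=cv2.INTER_CUBIC))
```

```text
19.5 [0.53970733 0.09157295 0.19355151] [-0.70293154  0.25586038 -0.28854627]
```

View pics/w6c.png

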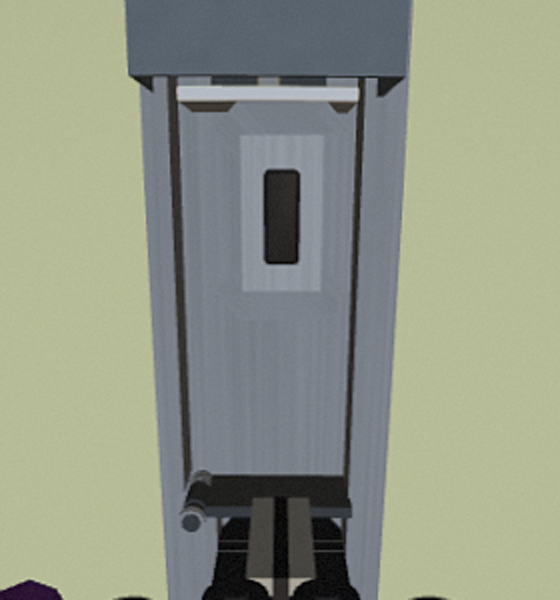

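The pan is flat against the plate (crop row 100), the flap is shut across the lane (row 495), and the hand is clear.

```bash
python3 -c "
from station import bot; print(bot.hand_in())"
```

```text
the job is handed in; nothing more can be done
None
```

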